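Roll a sample vial onto the reading line and scan it

ROBOT

A 6-joint arm with a two-finger parallel gripper is mounted at the origin on the work surface. World frame = base frame: x ahead of the robot, y to its left, z up, the work surface at z = 0. Lengths are in m, angles in rad, forces in N, time in s.
With the tool pointing down it reaches from about 0.275 to 0.875 m from the base axis. Payload 12.5 kg.
Tool frame: the origin (TCP) lies midway between the tips of the shut fingers; the grasp point (between the pads) lies 19 mm behind it; y points along the fingers, z is the direction in which the jaws open and shut, and the axes are right-handed (so a half turn about y gives the same grasp; the last joint's range is limited). The gripper opens to 85 mm and grips with 20 to 120 N. Pads are 22 mm wide; open, the fingers measure 114 mm over their backs; the gripper's body (76 mm by 85 mm) begins 54 mm behind the grasp point. The pads swing forward as they close: fully open they stand 13 mm farther back than shut.
Start: joints at [1.043, 0.351, 1.652, -0, 1.139, -0.085], TCP at [0.236, 0.497, 0.231] pointing down, gripper open.
Joint ranges: [-2.75, 2.75], [-0.79, 2.1], [0.01, 2.65], [-1.57, 4.71], [0.07, 3.14], [-2.87, 2.87]. Speed limits (rad/s): [2.22, 2.22, 2.79, 3.14, 3.14, 3.14].

INTERFACE

Orientations are given as a unit quaternion [w, x, y, z].
In Python, from bench import ctrl gives the robot as it stands. Calls block until the motion is done:
- ctrl.move_pose(position, orientation): joint-space move of the TCP to a pose.
- ctrl.servo_line(position, v=0.15, rotation=None, contact_N=None): straight line of the TCP; rotation=None keeps the orientation; v is the mean speed in m/s. With contact_N (N) it stops when the force on the tool has changed by that much, and returns True; else False.
- ctrl.move_joints(angles): joint-space move.
- ctrl.gripper_to(opening, effort=None): opening from 0.0 (shut) to 1.0 (fully open); effort is the grip in N (None keeps the last); returns when the fingers have stopped.
- ctrl.sleep(seconds).
- ctrl.inverse_kinematics(position, orientation): joint angles nearest the present ones, or None.
- ctrl.camera(name): name is "scene" or "top" or "wrist"; returns a dict with "frame" (420x560x3 uint8, blue, green, red), "mtx" (3x3 intrinsics, pixels), "k1" (the pictures are not rectified: a ray, as slopes to the right and down, at radius r is drawn at 1 + k1 r^2 times it, then the intrinsics apply), "position" and "orientation" of the camera in the world. Camera axes: x right, y down, z forward; pixel columns grow to the right and rows downward; lengths in m; the calibration is good to about 2 mm. A picture is of the moment at which its call begins. There is no depth.
A pose or a line that the arm cannot do raises ctrl.PlanningError and nothing moves.
- ctrl.close_job(): hands the job in, once; it reports no verdict.
Trained networks look in a picture, given as the dict that the camera call returned (one of the last four; its "shot" number tells which), for a name from the list of things; names that differ only in an ending like _2 or _b are one class to them, and where a whole thing is asked for, a point or a joint stands for the part that bears it (a point fixed in the world has none). Each returns a list of dicts, best first, with "p" (0 to 1); they miss things now and then, are a little off and sometimes report something else, mostly with a low value. They report only what shows in the picture. A call takes as long as a camera call. They do not tell look-alikes from the thing itself.
- ctrl.trace(name, picture): "mask" (420x560 bool, what is visible of it) and "pixel" ([column, row] in pixels, amid what is visible of it).
Readings, each from a call of its own:
- ctrl.current_time_s(): time.
- ctrl.current_joints(): joint angles.
- ctrl.current_joint_vel(): joint speeds.
- ctrl.current_joint_torque(): joint torques, N m.
- ctrl.current_ee_pos(): TCP position.
- ctrl.current_ee_rot(): TCP orientation.
- ctrl.current_force(): force on the tool from outside, world axes, zero at the start.
- ctrl.current_ft_torque(): the same for the moment, N m.
- ctrl.current_grip_width(): opening from 0.0 (shut) to 1.0 (fully open).
Only numpy, scipy, OpenCV 4.12 (cv2) and the standard library are available. Lean on these libraries where they do the work, as an engineer would, in place of code of your own. Each camera call takes 0.05 s, during which the arm holds its last target.

TASK

On the flatbed vial reader, roll the lying vial with your fingertips, pushing its top sideways, until it rests on top of the black reading line, lying along it; roll it rather than slide it, and do not pick it up. Once it lies still on the line, press the reader's push button fully down and let go of it. Do not press the button before that, and leave the marker pen, the spare cap and the other things on the bench where they are.

Things in the scene. Friction and masses are not known exactly. Their poses are not given: they have to be found in the camera images.
- line (a point): Middle of the black reading line, on the reader's flat top, 18 mm above the bench. The line, 8 mm wide and 150 mm long, runs along this frame's x; y lies level across it, z up.
- reader: The reader, a fixed low slab, 170 mm along x, 300 mm along y, top 18 mm high, white with a flush grey mat, and a raised edge 6 mm high and 8 mm wide along each end (inner faces at y = -142 and +142 mm). A tongue of the same height, 100 mm wide, carries the button and reaches x = -150 mm. Origin under the line's middle, axes as the line's. Its place and yaw vary.
- vial_center (a point): Middle of the vial, on its axis; use this as the vial's position. The vial lies 46 to 89 mm from the line, on one side of it or the other, roughly parallel to the line.
- vial: Loose lying vial, a smooth cylinder 26 mm across, 76 mm long: amber glass, white cap on its +x end, paper label, 45 g. Origin at its middle; x is its axis, y and z turn as it rolls (z, through the label, is up at the start). On the reader its top is 44 mm above the bench. Its top lightly pushed, it rolls half as far as the fingertip moves, and stops soon after the push ends.
- scan_top (a point): Centre of the top face of the push button, a white round button 30 mm in diameter in a black round collar, on the reader's tongue at x = -118 mm, y = 0 of the line's frame, on the side nearer the robot. The top is 40 mm above the bench when released. It is pressed straight down.
- scan (a joint): Push button travel in m: 0 released, 0.006 fully down. It springs back; about 1.5 N starts it and 5 N takes it fully down.
- marker: Marker pen with flat sides, white with a black cap, 134 mm long, 14 mm wide and high, lying on the reader on the other side of the line from the vial, roughly parallel to it. Origin under its middle, x along it. Leave it alone.
- cap: Spare black screw cap, 22 mm in diameter and 12 mm high, near the far (+x), +y corner of the reader's top. Origin at the centre of its underside. Leave it alone.
- beaker: Empty glass beaker, 76 mm wide, 95 mm high, on the bench to the left. Origin at the centre of its underside. Leave it alone.
- jar: White jar with a black lid, 56 mm wide, 75 mm high, on the bench to the right. Origin at the centre of its underside. Leave it alone.
- bottle: White bottle, 68 mm wide, 160 mm high, on the bench to the left, beyond the beaker. Origin at the centre of its underside. Leave it alone.
Mind the look-alikes: they are no part of the job. Of the things that look like the vial, the largest one is meant.

How it is judged:
By the outcome, as a careful person would: the job done as asked, in the order asked, and still so for the second after the job is handed in, with the robot touching nothing.
It also fails if it takes over 58 s, if anything falls off the work surface, if the arm or the gripper's body presses on something with over 40 N, if the wrist force passes 120 N, or if a joint passes its speed limit or range.

## Working session

There is one attempt and no reset: what is moved stays moved. The work goes in short steps, each a Python script; the robot and the scene stay as the last script left them, time stands still between calls to the robot, and variables do not carry over. Pictures are saved under pics/ and viewed, and the job is handed in when it is done.

```bash
mkdir -p pics; ls; python3 - <<'E'
from bench import ctrl
import cv2
for n in ("scene","top","wrist"):
    c=ctrl.camera(n); cv2.imwrite(f"pics/{n}0.png",c["frame"]); print(n,c["mtx"].tolist(),c["k1"],c["position"],c["orientation"])
print(ctrl.current_time_s(),ctrl.current_ee_rot())
E
```

```text
pics
scene [[457.15893333373083, 0.0, 273.4115996460038], [0.0, 457.15893333373083, 208.66852853094582], [0.0, 0.0, 1.0]] -0.15425525036704882 [ 1.25026341 -0.39121968  0.95592613] [-0.29773723  0.81527807  0.46465107 -0.17542404]
top [[451.17015475171434, 0.0, 275.72973857051835], [0.0, 451.17015475171434, 198.48043194377144], [0.0, 0.0, 1.0]] 0.02555279127222358 [0.41140772 0.01463902 1.03232049] [-0.04143627  0.71629446 -0.69413993  0.058095  ]
wrist [[339.35834024033534, 0.0, 278.40722994488954], [0.0, 339.35834024033534, 214.31603804372665], [0.0, 0.0, 1.0]] -0.05801871458578565 [0.16197869 0.53276432 0.3739354 ] [0.13746928 0.83394811 0.52740501 0.0864679 ]
0.15 [-0.68952645  0.6901607  -0.15538658  0.15519827]
```

View pics/top0.png

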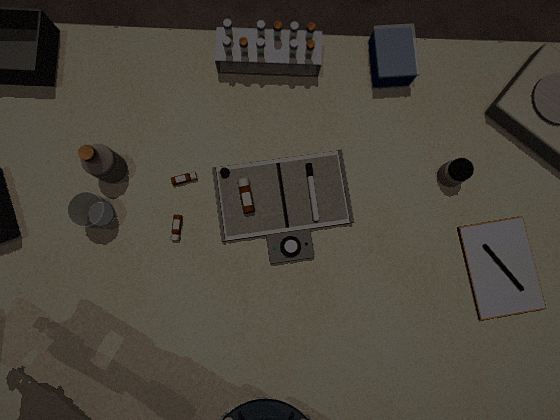

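View pics/scene0.png

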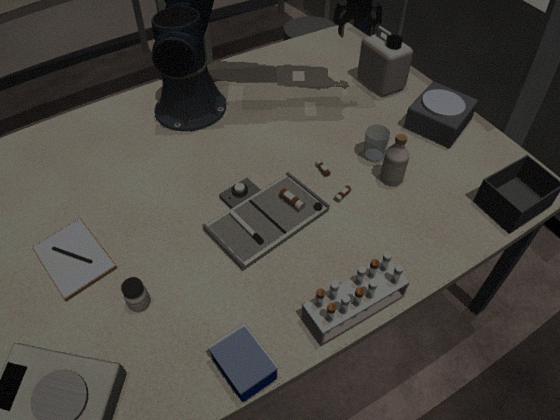

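View pics/wrist0.png

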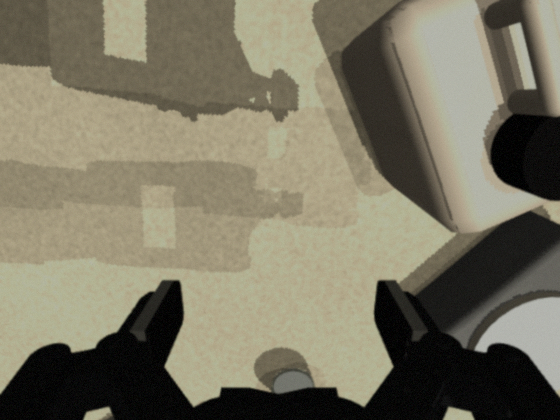

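The top view shows three amber vials: one on the reader at (247,195), and two small ones on the bench at (184,180) and (177,228). The one on the reader fits: it is the largest, it lies beside the line and it is roughly parallel to it. The reader is at about (285,195), the pen at (313,192), the spare cap at (225,173) and the button at (291,246). I'll confirm the vial in an enlarged crop.

```bash
cat > h.py <<'E'
from bench import ctrl
import cv2, numpy as np
from scipy.spatial.transform import Rotation as R
from scipy.optimize import least_squares
def Rq(q): return R.from_quat(q,scalar_first=True)
def ray(c,px):
    u=cv2.undistortPoints(np.array(px,float).reshape(-1,1,2),c["mtx"],np.array([c["k1"],0,0,0.])).reshape(-1,2)
    return Rq(c["orientation"]).apply(np.c_[u,np.ones(len(u))])
def plane(c,px,z):
    d=ray(c,px); p=np.array(c["position"]); return p+d*((z-p[2])/d[:,2])[:,None]
def proj(c,P):
    Ri=Rq(c["orientation"]).inv(); P=np.array(P,float).reshape(-1,3)
    r=Ri.as_rotvec(); t=-Ri.apply(c["position"])
    return cv2.projectPoints(P,r,t,c["mtx"],np.array([c["k1"],0,0,0.]))[0].reshape(-1,2)
def tri(cs,pxs):
    A=np.zeros((3,3));b=np.zeros(3)
    for c,p in zip(cs,pxs):
        d=ray(c,[p])[0]; d/=np.linalg.norm(d); M=np.eye(3)-np.outer(d,d); A+=M;b+=M@c["position"]
    return np.linalg.solve(A,b)
def axis(m):
    y,x=np.nonzero(m); P=np.c_[x,y].astype(float); c=P.mean(0); u,s,v=np.linalg.svd(P-c,full_matrices=False); return c,v[0]
def crop(c,x0,y0,x1,y1,s,name):
    cv2.imwrite("pics/"+name,np.clip(cv2.resize(c["frame"][y0:y1,x0:x1],None,fx=s,fy=s,interpolation=cv2.INTER_CUBIC).astype(float)*1.6,0,255).astype(np.uint8))
E
python3 - <<'E'
from h import *
T=ctrl.camera("top");S=ctrl.camera("scene")
crop(T,165,140,365,275,4,"topcrop.png");crop(S,190,150,350,275,5,"scenecrop.png")
pix={}
for n in ("vial","marker","reader","line","scan_top","cap"):
  for k,c in (("T",T),("S",S)):
    for i,r in enumerate(ctrl.trace(n,c)[:3]):
        ce,v=axis(r["mask"]); print(n,k,round(r["p"],2),np.round(r["pixel"],1),r["mask"].sum(),ce.round(1),v.round(3))
        if i==0: pix[n,k]=ce; np.save(f"m_{n}_{k}.npy",r["mask"])
  if (n,"S") in pix and (n,"T") in pix: print("tri",n,tri([T,S],[pix[n,"T"],pix[n,"S"]]).round(4))
E
```

```text
vial T 0.89 [244.8 195.7] 375 [245.5 195.4] [0.188 0.982]
vial T 0.7 [175.3 225.8] 239 [175.8 227.9] [-0.148  0.989]
vial T 0.58 [184.9 177.9] 196 [184.2 177.6] [-0.97   0.244]
vial S 0.75 [289.9 197.5] 263 [291.1 198.9] [0.796 0.605]
vial S 0.64 [344.2 191.2] 137 [342.  193.4] [-0.739  0.673]
vial S 0.43 [326.  167.6] 114 [323.1 167.8] [0.641 0.767]
tri vial [0.5588 0.061  0.0278]
marker T 0.66 [312.  189.6] 382 [311.9 191.9] [0.132 0.991]
marker S 0.83 [243.8 224.7] 221 [246.1 226.4] [0.708 0.706]
tri marker [ 0.5737 -0.0878  0.0201]
reader T 0.9 [286.1 199.6] 10227 [283.5 202.1] [-0.985  0.173]
reader S 0.96 [259.4 215.9] 5994 [261.6 218. ] [-0.904  0.428]
tri reader [ 0.5509 -0.0269 -0.0069]
line T 0.93 [285.7 198.9] 10111 [283.4 202. ] [-0.986  0.169]
line S 0.75 [295.8 198.8] 253 [291.5 199. ] [0.803 0.596]
line S 0.69 [247.7 226.3] 295 [246.2 226.8] [0.708 0.707]
tri line [0.5634 0.0111 0.0593]
scan_top S 0.49 [235.3 190.4] 80 [239.4 187.1] [ 1.    -0.021]
scan_top S 0.49 [289.3 200.5] 244 [291.1 198.9] [0.783 0.622]
scan_top S 0.32 [135.6 295.1] 720 [134.9 294.4] [0.422 0.907]
cap T 0.62 [224.2 168.7] 78 [224.3 172.3] [0.821 0.571]
cap T 0.24 [101.3 164.1] 1384 [102.4 162.6] [0.873 0.489]
cap S 0.41 [319.3 204.7] 33 [317.6 205.8] [0.374 0.928]
tri cap [0.6116 0.112  0.0214]
```

View pics/topcrop.png

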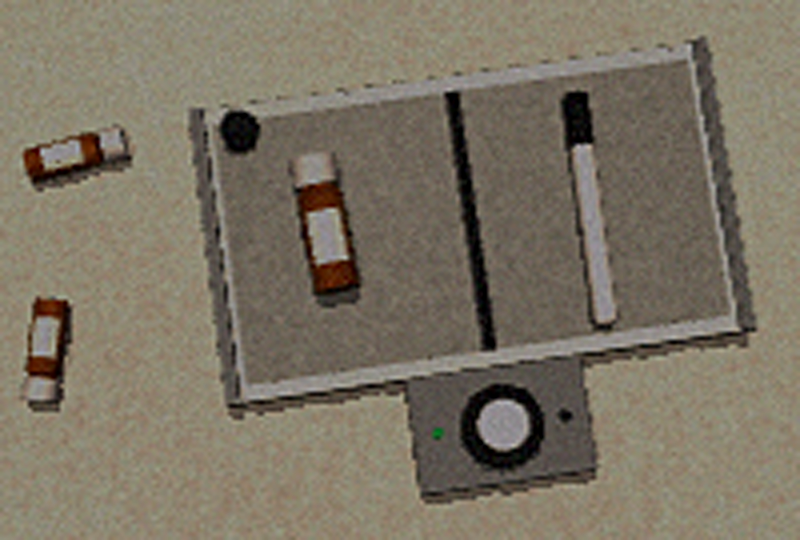

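View pics/scenecrop.png

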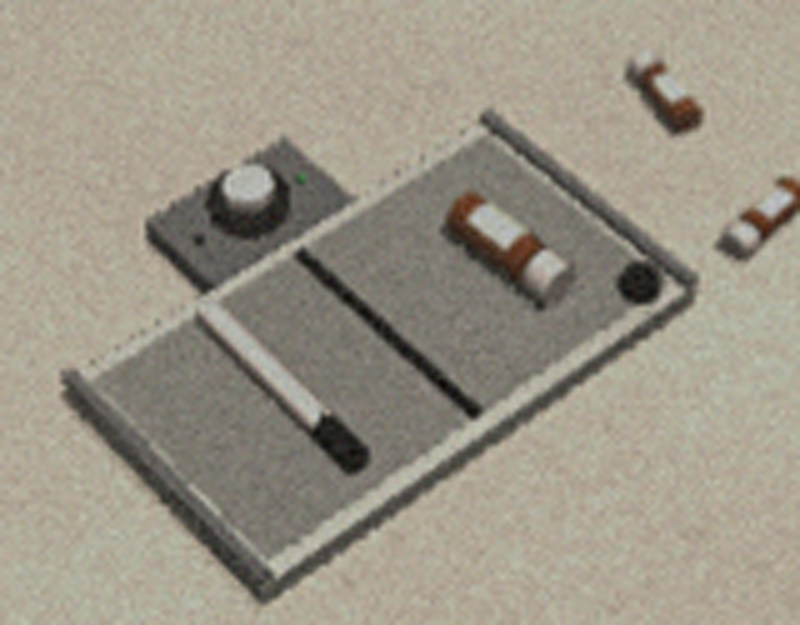

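The crops confirm it. The vial on the reader is the big one, at crop (326,222) in the top view. The line ends are at crop (453,93) and (489,350), and the button is at crop (503,425). Next I'll fit the reader pose.

```bash
cat > fit.py <<'E'
from h import *
def fitreader(obs, free_z=True):
    # obs: list (cam, px, local xyz)
    def P(p,l):
        c,s=np.cos(p[2]),np.sin(p[2]); return np.array([p[0]+c*l[0]-s*l[1],p[1]+s*l[0]+c*l[1],l[2]+p[3]])
    def f(p): return np.concatenate([proj(c,P(p,l))[0]-px for c,px,l in obs])
    r=least_squares(f,[.57,-.02,.1,0],loss="soft_l1"); return r.x,r.fun.reshape(-1,2)
E
python3 - <<'E'
from fit import *
T=ctrl.camera("top");S=ctrl.camera("scene")
t=lambda x,y:np.array([165+(x+.5)/4-.5,140+(y+.5)/4-.5]); s=lambda x,y:np.array([190+(x+.5)/5-.5,150+(y+.5)/5-.5])
obs=[(T,t(453,93),(.075,0,.018)),(T,t(489,350),(-.075,0,.018)),(T,t(503,425),(-.118,0,.040)),
(S,s(478,412),(.075,0,.018)),(S,s(302,253),(-.075,0,.018)),(S,s(247,180),(-.118,0,.040))]
p,res=fitreader(obs); print(p.round(4),np.degrees(p[2]),res.round(1).tolist())
for a,b in ((t(453,93),s(478,412)),(t(489,350),s(302,253)),(t(503,425),s(247,180))): print(tri([T,S],[a,b]).round(4))
m=[np.load("m_vial_T.npy"),np.load("m_vial_S.npy")]
# vial ends in T at axis height
c,v=axis(m[0]); q=plane(T,[c-20*v,c,c+20*v],.031); d=q[0]-q[2]; yawv=np.arctan2(d[1],d[0]); print("vial",q[1],np.degrees(yawv))
z=np.array([0,0,1.]);print(Rq(ctrl.current_ee_rot()).as_matrix().round(3))
w=ctrl.camera("wrist"); Rt=Rq(ctrl.current_ee_rot()); print("cam in tool",Rt.inv().apply(w["position"]-ctrl.current_ee_pos()),(Rt.inv()*Rq(w["orientation"])).as_matrix().round(3))
for yaw in (p[2],p[2]+np.pi):
    zt=np.array([np.cos(yaw),np.sin(yaw),0]); y=-z; x=np.cross(y,zt); M=R.from_matrix(np.c_[x,y,zt]).as_quat(scalar_first=True)
    print(yaw,M,ctrl.inverse_kinematics([q[1][0],q[1][1]-.03,.25],M))
E
```

```text
[ 0.5656 -0.0212  0.1726 -0.0034] 9.891765257357592 [[-0.6, -0.2], [-0.1, -0.1], [-0.3, -0.2], [-0.4, 0.5], [-1.1, -0.5], [-0.1, 0.1]]
[ 0.6393 -0.0085  0.0166]
[ 0.4925 -0.033   0.0126]
[ 0.4492 -0.0415  0.0366]
vial [0.55842423 0.06105516 0.031     ] 12.92336383235566
[[ 0.904 -0.     0.428]
 [-0.428 -0.     0.904]
 [ 0.    -1.    -0.   ]]
cam in tool [-0.08189347 -0.14313373  0.0009381 ] [[ 0.     0.947  0.321]
 [-0.    -0.321  0.947]
 [ 1.    -0.     0.   ]]
0.17264387257527422 [-0.54124567  0.54124567 -0.4550309   0.4550309 ] [-2.76827391e-02  3.49058063e-01  1.60564508e+00 -4.44089210e-16
  1.18688951e+00 -2.00326612e-01]
3.3142365261650673 [-0.4550309   0.4550309   0.54124567 -0.54124567] None
```

```bash
cat >> h.py <<'E'
def quat(yaw):
    zt=np.array([np.cos(yaw),np.sin(yaw),0]); y=np.array([0,0,-1.]); x=np.cross(y,zt)
    return R.from_matrix(np.c_[x,y,zt]).as_quat(scalar_first=True)
E
python3 - <<'E'
from h import *
print(ctrl.current_time_s())
ctrl.move_pose([.555,.12,.22],quat(.19))
print(ctrl.current_time_s())
ctrl.gripper_to(.4); print(ctrl.current_time_s(),ctrl.current_force())
c=ctrl.camera("wrist"); crop(c,0,0,560,420,1.4,"w1.png")
r=ctrl.trace("vial",c)
for k in r: print(k["p"],k["mask"].sum(),axis(k["mask"]))
T=ctrl.camera("top"); crop(T,165,140,365,275,4,"t1.png")
E
```

```text
1.0
2.8
3.35 [-0.90938021 -0.77502392 -0.58789254]
0.84 1131 (array([338.07515473, 107.32537577]), array([0.06149945, 0.99810712]))
0.83 1291 (array([227.13245546,  74.75677769]), array([0.96264323, 0.270773  ]))
0.59 1803 (array([273.12312812, 241.41763727]), array([-0.99922973,  0.03924208]))
```

View pics/w1.png

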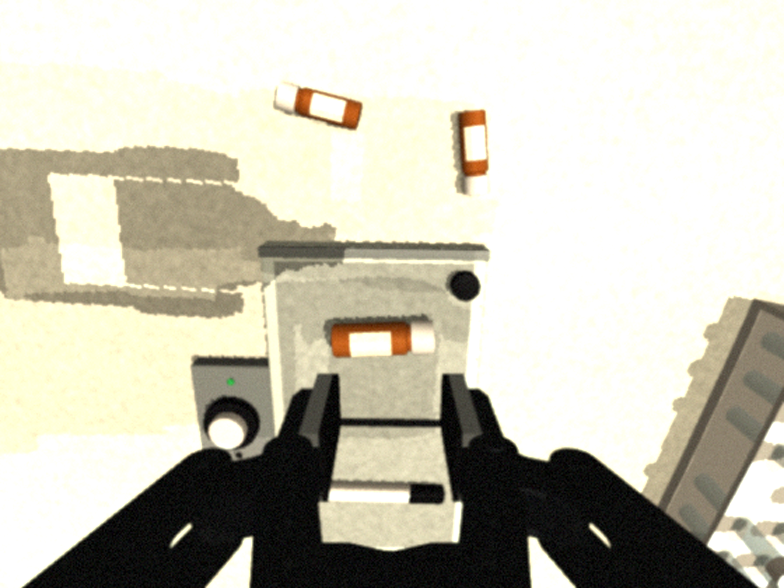

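```bash
cat >> h.py <<'E'
# latest line fit defaults
def vial_from(c,r):
    ce,v=axis(r["mask"]); q=plane(c,[ce-25*v,ce,ce+25*v],.031); d=q[2]-q[0]; d*=np.sign(d[0]); return q[1],np.arctan2(d[1],d[0])
E
python3 - <<'E'
from h import *
c=ctrl.camera("wrist"); r=ctrl.trace("vial",c); np.set_printoptions(suppress=True,precision=4)
for k in r:
    if k["mask"].sum()>1500: print(k["p"],vial_from(c,k)); 
crop(c,170,160,360,370,3,"w2.png")
g=c["frame"].max(2)
pts=[]
for x in range(245,312,4):
    col=g[285:330,x].astype(int); w=np.clip(110-col,0,None); 
    pts.append((x,285+(w*np.arange(45)).sum()/max(w.sum(),1)))
print(pts[:3],pts[-3:])
q=plane(c,pts,.018); print(q[[0,-1]], np.polyfit(q[:,0],q[:,1],1))
b=ctrl.camera("top"); 
for k in ctrl.trace("vial",b)[:1]: print("top",vial_from(b,k))
E
```

```text
0.65 (array([0.5624, 0.0601, 0.031 ]), np.float64(0.23489973336854073))
[(245, np.float64(300.9238683127572)), (249, np.float64(301.0204498977505)), (253, np.float64(301.12170385395535))] [(301, np.float64(301.6666666666667)), (305, np.float64(301.71456692913387)), (309, np.float64(301.8131416837782))]
[[ 0.5441 -0.0265  0.018 ]
 [ 0.6186 -0.0134  0.018 ]] [ 0.1763 -0.1224]
top (array([0.5608, 0.0615, 0.031 ]), np.float64(0.22949996474677964))
```

View pics/w2.png

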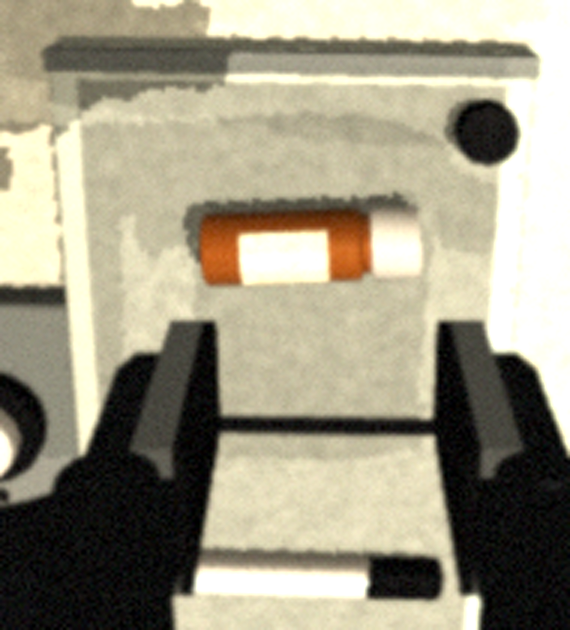

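View pics/t1.png

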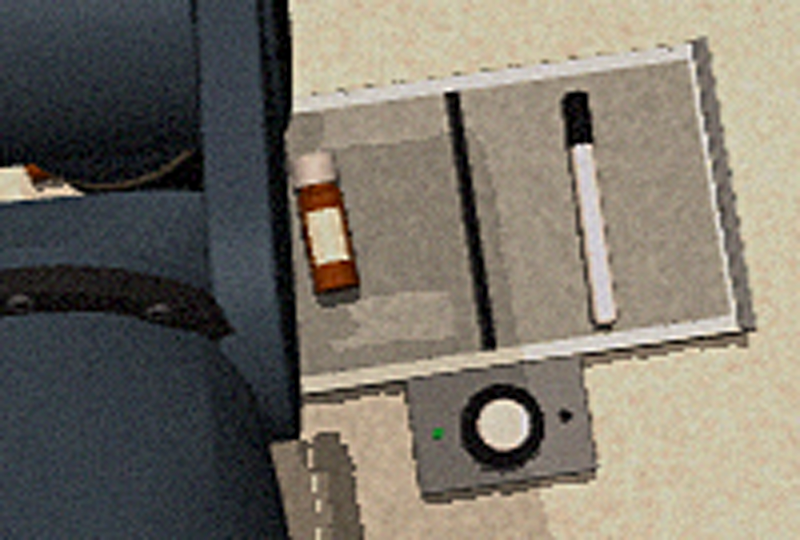

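```bash
cat >> h.py <<'E'
np.set_printoptions(suppress=True,precision=4)
def stroke(vc,vyaw,back,fwd,dyaw=0,N=2.0,first=False,extra=0.0,v=.05):
    """vc vial centre xy; roll toward line-right. TCP from 'back' behind to 'fwd' ahead of start vial centre"""
    d=np.array([np.sin(vyaw),-np.cos(vyaw)]); a=np.array(vc[:2])-back*d; b=np.array(vc[:2])+fwd*d
    y0=vyaw-dyaw/2
    p=ctrl.current_ee_pos()
    if first: ctrl.move_pose([*a,.10],quat(y0))
    else: ctrl.servo_line([*a,max(p[2],.06)],v=.15,rotation=quat(y0))
    ctrl.servo_line([*a,.056],v=.12)
    hit=ctrl.servo_line([*a,.036],v=.02,contact_N=N)
    z=ctrl.current_ee_pos()[2]; print("hit",hit,z,ctrl.current_force())
    if not hit: return False
    ctrl.servo_line([*b,z-extra],v=v,rotation=quat(y0+dyaw))
    e=ctrl.current_ee_pos(); print("end",e,ctrl.current_force())
    ctrl.sleep(.15)
    ctrl.servo_line([e[0],e[1],.065],v=.1)
    print("t",ctrl.current_time_s(),ctrl.current_force())
    return True
LN=(.1763,-.1224); LY=np.arctan(.1763)
def dist(q): return (q[1]-LN[0]*q[0]-LN[1])*np.cos(LY)
def look(name):
    for n in ("top","wrist"):
        c=ctrl.camera(n); cv2.imwrite(f"pics/{name}_{n}.png",c["frame"])
        for k in ctrl.trace("vial",c)[:3]:
            q,y=vial_from(c,k)
            if abs(dist(q))<.1 and .5<q[0]<.63: print(n,round(k["p"],2),k["mask"].sum(),q,"yaw-line",round(y-LY,4),"dist",dist(q))
E
python3 - <<'E'
from h import *
stroke((.5615,.0605),.222,.008,.026,first=True)
look("s1")
E
```

```text
hit True 0.042961233929955406 [-1.526   0.2639  5.9692]
end [0.5674 0.0353 0.043 ] [1.3467 0.6776 3.8524]
t 6.825 [-0.3617 -0.146  -0.6568]
wrist 0.9 6576 [0.5657 0.0437 0.031 ] yaw-line 0.0628 dist 0.06536033732617588
```

View pics/s1_wrist.png

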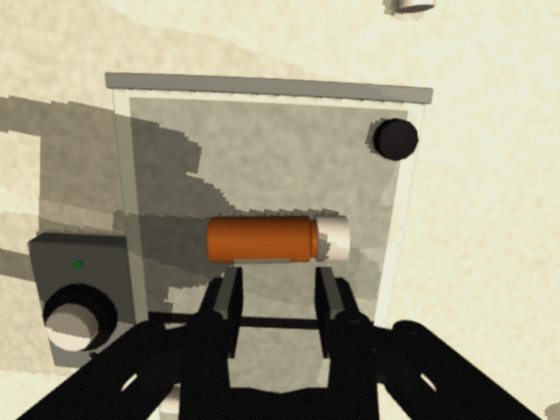

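The vial rolled 17 mm for 34 mm of fingertip travel, which is a clean roll. In the wrist view the vial is at (278,240) with its label turned towards the fingers. I'll continue with small yaw corrections.

```bash
python3 - <<'E'
from h import *
stroke((.5657,.0437),.225,.0085,.0285,dyaw=-.055)
look("s2")
E
```

```text
hit True 0.042972073740132156 [-1.9352  0.5148  6.1667]
end [0.572  0.0161 0.0429] [-0.6665 -0.491   2.7844]
t 9.625 [-0.4231  0.4423  0.354 ]
wrist 0.64 6497 [0.5702 0.0258 0.031 ] yaw-line 0.0095 dist 0.046999668162272384
```

View pics/s2_wrist.png

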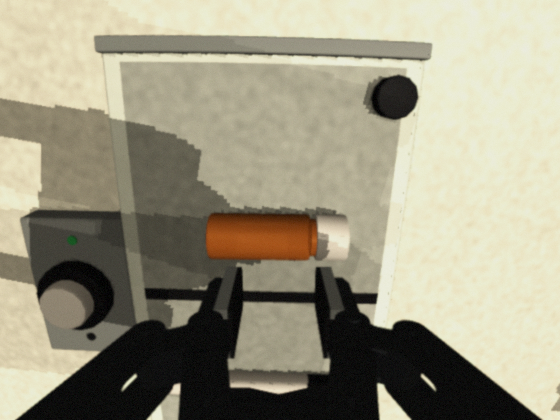

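```bash
python3 - <<'E'
from h import *
stroke((.5702,.0258),.190,.0085,.0285,dyaw=-.015)
look("s3")
E
```

```text
hit True 0.042989206917252235 [-0.5252 -0.1244  5.4335]
end [ 0.5755 -0.002   0.0429] [-1.4499  0.2688  2.1894]
t 12.4333 [-0.2118  0.0455 -0.5959]
wrist 0.61 6557 [0.5734 0.008  0.031 ] yaw-line -0.009 dist 0.0288282169480454
```

View pics/s3_wrist.png

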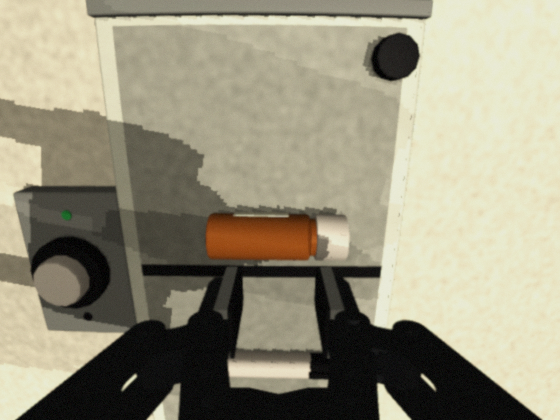

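```bash
cat >> h.py <<'E'
def linefit(c,x0,x1,r0,r1,skip=None,thr=60):
    g=c["frame"].max(2).astype(int); pts=[]
    for x in range(x0,x1,3):
        if skip and skip[0]<x<skip[1]: continue
        w=np.clip(thr-g[r0:r1,x],0,None)
        if w.sum()>0: pts.append((x,r0+(w*np.arange(r1-r0)).sum()/w.sum()))
    q=plane(c,pts,.018); f=np.polyfit(q[:,0],q[:,1],1); return pts,q,f,np.abs(np.polyval(f,q[:,0])-q[:,1]).max()
E
python3 - <<'E'
from h import *
c=ctrl.camera("wrist"); crop(c,130,190,400,340,2.9,"s3c.png")
for a in (dict(skip=(218,340)),):
    for thr in (60,90):
        pts,q,f,e=linefit(c,150,378,260,285,thr=thr,**a); print(len(pts),pts[0],pts[-1],f,np.arctan(f[0]),e, "y at .5734",np.polyval(f,.5734),np.polyval(LN,.5734))
E
```

```text
35 (150, np.float64(269.8051181102362)) (375, np.float64(271.63709677419354)) [ 0.1729 -0.1208] 0.17116602462073607 0.002646853357404888 y at .5734 -0.021666834991878547 -0.02130957999999998
35 (150, np.float64(270.0462863293864)) (375, np.float64(271.73132183908046)) [ 0.1723 -0.1204] 0.17060799851840946 0.002378888359760356 y at .5734 -0.02164893498988854 -0.02130957999999998
```

View pics/s3c.png

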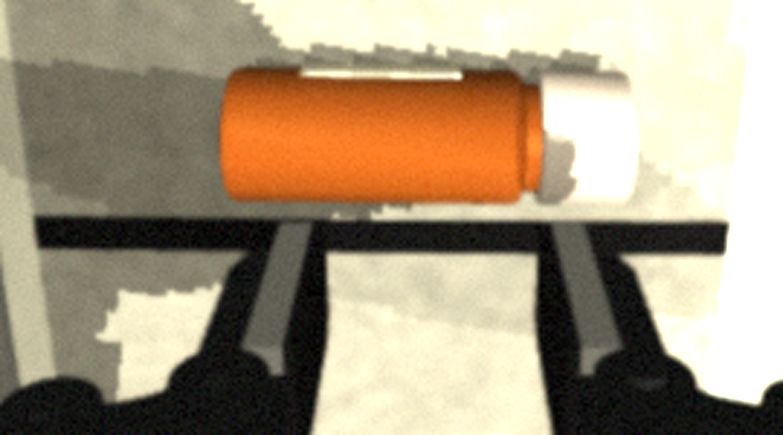

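```bash
python3 - <<'E'
from h import *
stroke((.5734,.0080),.170,.0075,.0215)
look("s4")
c=ctrl.camera("wrist"); crop(c,130,190,400,340,2.9,"s4c.png")
E
```

```text
hit True 0.043009901078080864 [-1.0924  0.0649  6.8299]
end [ 0.5771 -0.0132  0.0431] [-0.5019  0.2971  6.2318]
t 15.125 [ 0.0166  0.431  -1.0115]
top 0.55 2872 [ 0.5658 -0.035   0.031 ] yaw-line -1.6845 dist -0.012133291299313367
wrist 0.74 6515 [ 0.576  -0.0065  0.031 ] yaw-line -0.0078 dist 0.014082366156710971
```

View pics/s4c.png

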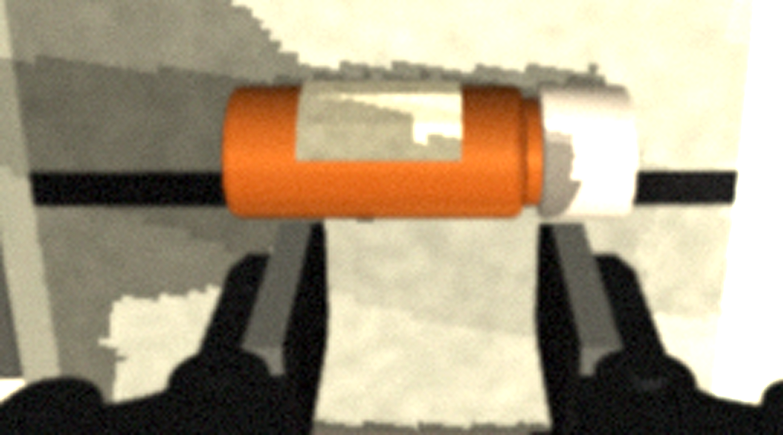

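```bash
python3 - <<'E'
from h import *
c=ctrl.camera("wrist")
pts,q,f,e=linefit(c,145,378,245,268,skip=(200,352),thr=60); print(pts[0],pts[-1],f,np.arctan(f[0]),e,len(pts))
k=ctrl.trace("vial",c)[0]; v,y=vial_from(c,k); print(v,y,(v[1]-np.polyval(f,v[0]))*np.cos(.172))
E
```

```text
(145, np.float64(254.51724137931035)) (376, np.float64(254.0794117647059)) [ 0.1744 -0.1213] 0.1726865363408088 0.00016007349791063996 28
[ 0.5761 -0.0065  0.031 ] 0.17707636417429648 0.014038527302361435
```

```bash
python3 - <<'E'
from h import *
stroke((.5760,-.0065),.174,.007,.0208,v=.04)
p=ctrl.current_ee_pos(); ctrl.servo_line([p[0],p[1]+.05,.12],v=.15,rotation=quat(.173)); ctrl.sleep(.5)
look("s5")
c=ctrl.camera("wrist"); crop(c,0,0,560,420,1.4,"s5c.png")
E
```

```text
hit True 0.043063232736874624 [-0.0944 -0.5375  5.6294]
end [ 0.5796 -0.027   0.0431] [-3.0403 -0.6583  5.4143]
t 18.0167 [0.8413 0.2984 0.2434]
wrist 0.94 2818 [ 0.5826 -0.0186  0.031 ] yaw-line -0.088 dist 0.0010545418055057365
```

View pics/s5c.png

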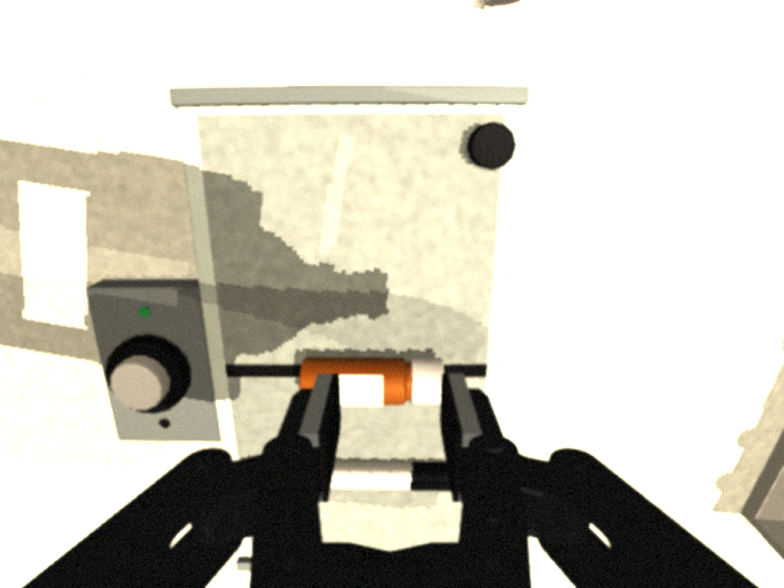

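```bash
python3 - <<'E'
from h import *
ctrl.servo_line([.565,.055,.12],v=.25); ctrl.sleep(.2)
c=ctrl.camera("wrist"); cv2.imwrite("pics/raw6.png",c["frame"]); crop(c,120,170,400,370,2.8,"s6c.png")
k=ctrl.trace("vial",c)
for r in k[:2]:
    v,y=vial_from(c,r); print(r["p"],r["mask"].sum(),axis(r["mask"]),v,y,y-.1727,(v[1]-np.polyval([.1744,-.1213],v[0]))*np.cos(.172))
print(ctrl.current_time_s())
E
```

```text
0.96 2417 (array([278.4712, 309.6281]), array([1.    , 0.0022])) [ 0.5795 -0.0205  0.031 ] 0.16942844332778675 -0.0032715566722132383 -0.0002499842857608452
0.96 1632 (array([368.6826,  26.8879]), array([0.0614, 0.9981])) [0.5998 0.1896 0.031 ] -1.2654816474509683 -1.4381816474509683 0.20322272455505822
20.0083
```

View pics/s6c.png

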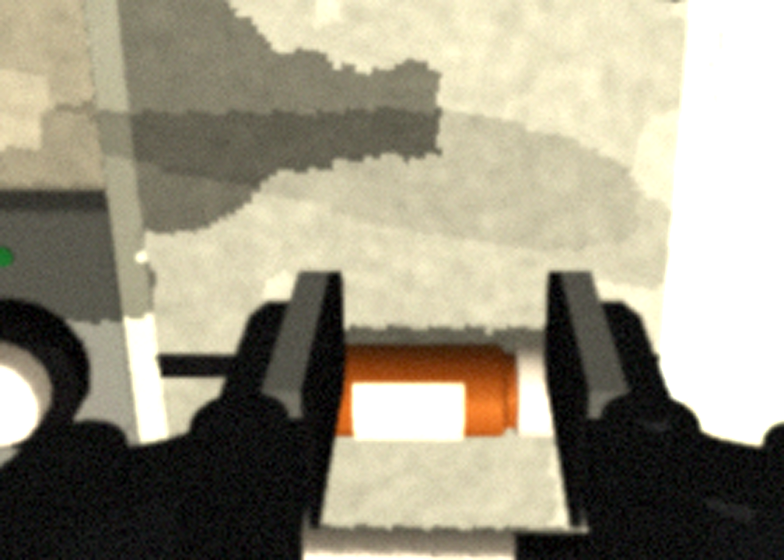

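```bash
python3 - <<'E'
from h import *
ctrl.servo_line([.578,-.03,.14],v=.2); ctrl.sleep(.2)
c=ctrl.camera("wrist"); crop(c,120,170,400,370,2.8,"s7c.png"); cv2.imwrite("pics/raw7.png",c["frame"])
r=ctrl.trace("vial",c)[0]
v,y=vial_from(c,r); print(r["p"],r["mask"].sum(),axis(r["mask"]),v,y,(v[1]-np.polyval([.1744,-.1213],v[0]))*np.cos(.172))
s=ctrl.camera("scene"); crop(s,190,150,350,275,5,"s7s.png")
print(ctrl.current_time_s())
E
```

```text
0.86 3296 (array([280.0783, 201.1168]), array([1.    , 0.0019])) [ 0.5785 -0.0201  0.031 ] 0.17220894216167926 0.0003147214827104565
20.95
```

View pics/s7c.png

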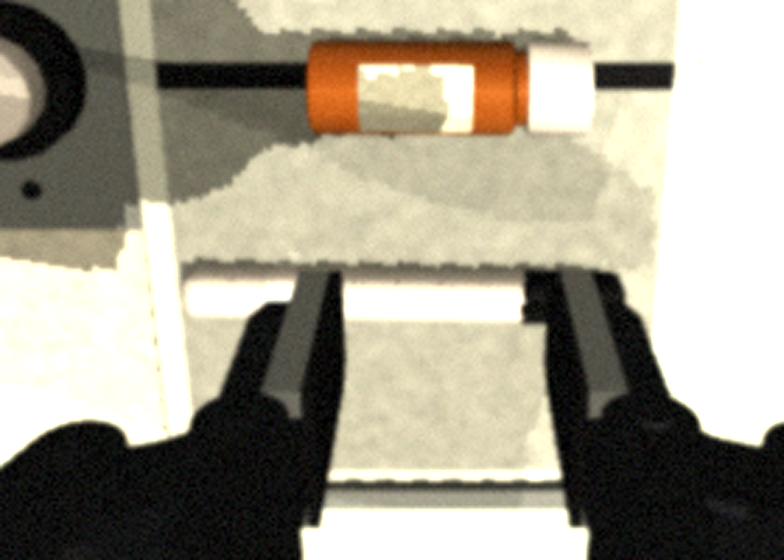

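View pics/s7s.png

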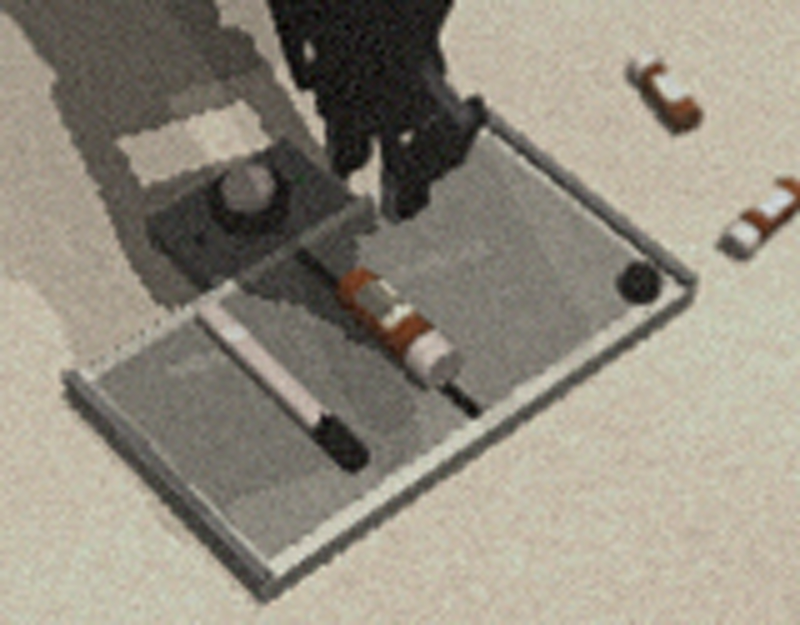

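The vial lies on the line: 0.3 mm off it laterally and under 0.01 rad in yaw, with the line showing at both ends in the wrist crop at (230,75) and (630,75). The pen is still in its place. Now the button.

```bash
python3 - <<'E'
from h import *
b=[.4492,-.0415]
ctrl.servo_line([.56,-.03,.16],v=.2); ctrl.gripper_to(0.0)
ctrl.servo_line([*b,.10],v=.2); ctrl.servo_line([*b,.05],v=.1); ctrl.sleep(.2)
print(ctrl.current_force())
h=ctrl.servo_line([*b,.037],v=.02,contact_N=1.2); print(h,ctrl.current_ee_pos(),ctrl.current_force())
h=ctrl.servo_line([*b,.031],v=.01,contact_N=9); print(h,ctrl.current_ee_pos(),ctrl.current_force())
ctrl.sleep(.3); print(ctrl.current_ee_pos(),ctrl.current_force(),ctrl.current_time_s())
s=ctrl.camera("scene"); crop(s,190,150,350,275,5,"p1.png")
E
```

```text
[-0.2338 -0.6982 -0.0731]
True [ 0.4492 -0.0415  0.0384] [1.1539 0.6556 2.5944]
True [ 0.4492 -0.0415  0.034 ] [-2.0372  0.3122 10.0536]
[ 0.4492 -0.0415  0.034 ] [-1.5278  0.3565 10.2966] 24.6917
```

View pics/p1.png

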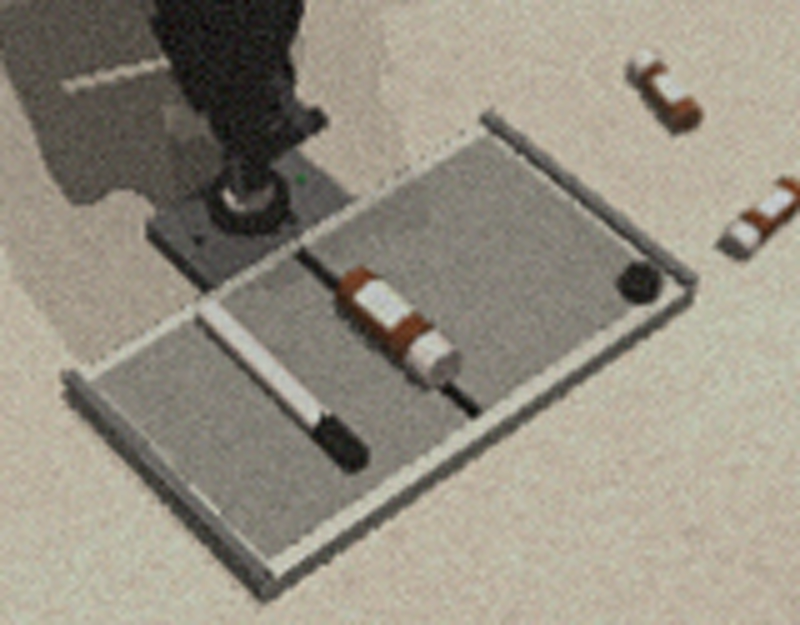

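The TCP is at z = 0.034 with 10 N, so the button is at full travel. I'll add a slight extra push to be sure it bottoms out, then release, retreat and check.

```bash
python3 - <<'E'
from h import *
b=[.4492,-.0415]
print(ctrl.servo_line([*b,.0325],v=.01,contact_N=6),ctrl.current_ee_pos(),ctrl.current_force()); ctrl.sleep(.2)
ctrl.servo_line([*b,.06],v=.05); ctrl.servo_line([*b,.15],v=.2); ctrl.servo_line([.40,.20,.25],v=.25); ctrl.sleep(.5)
T=ctrl.camera("top");S=ctrl.camera("scene")
crop(T,165,140,365,275,4,"f_t.png");crop(S,190,150,350,275,5,"f_s.png")
for c in (T,S):
    r=ctrl.trace("vial",c)
    for k in r[:3]: print(k["p"],vial_from(c,k),dist(vial_from(c,k)[0]))
m=ctrl.trace("marker",T)[0]; print("marker",axis(m["mask"])); print(ctrl.current_time_s(),ctrl.current_force())
E
```

```text
True [ 0.4492 -0.0415  0.0338] [-4.2528  0.0873 15.004 ]
0.92 (array([ 0.5748, -0.0189,  0.031 ]), np.float64(0.1746578113002229)) 0.0021066508204519393
0.69 (array([0.5928, 0.2013, 0.031 ]), np.float64(-1.2741512592245017)) 0.21591157624831817
0.54 (array([0.4819, 0.2114, 0.031 ]), np.float64(-0.04435109651041386)) 0.24506347025911215
0.7 (array([ 0.5782, -0.0201,  0.031 ]), np.float64(0.18595703575542694)) 0.00038889248990378107
0.65 (array([0.5076, 0.2018, 0.031 ]), np.float64(-0.05856065337149417)) 0.23118172939713275
0.44 (array([0.6165, 0.1901, 0.031 ]), np.float64(-1.2385700117147984)) 0.20069480378991553
marker (array([311.7619, 191.1176]), array([0.1403, 0.9901]))
28.4 [0.1677 0.0232 0.8475]
```

View pics/f_t.png

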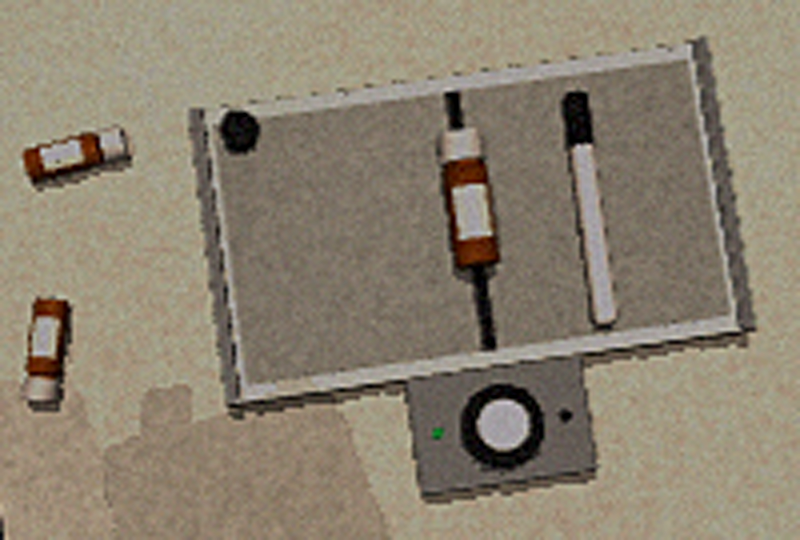

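View pics/f_s.png

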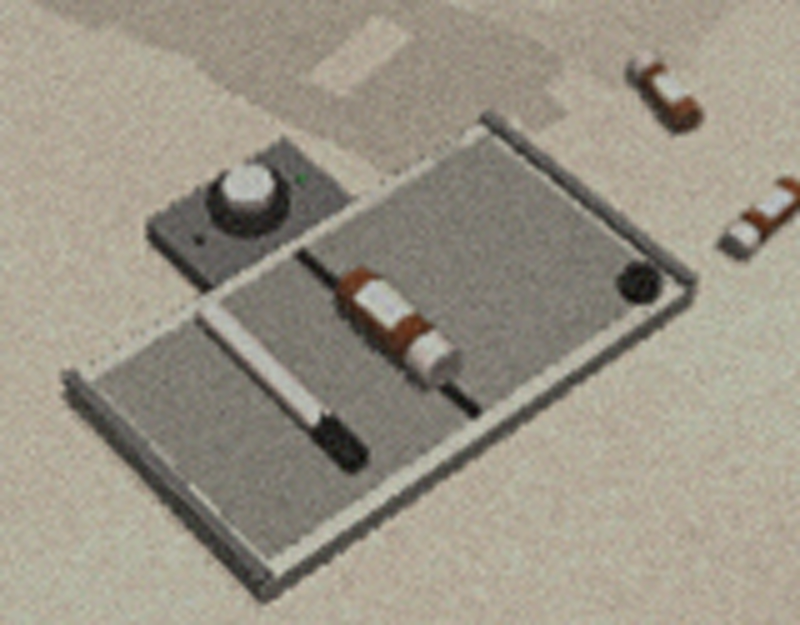

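```bash
python3 - <<'E'
from bench import ctrl
ctrl.close_job()
E
```

```text
the job is handed in; nothing more can be done
```

The vial lies on the reading line and along it, the button has been pressed fully and released, and the job is handed in. The last clock reading was 28.4 s of the 58 s allowed.

- **Rolling:** I rolled the vial about 82 mm in five light fingertip strokes. It moved about half as far as the fingertips on each stroke, and I never gripped it.
- **Vial on the line:** The wrist camera showed it 0.3 mm off the line, with yaw within 0.01 rad. I pressed the button only after that check.
- **Button:** The fingertips went down to z = 0.034 m at 10 N, then 15 N, which is the full 6 mm of travel. In the final pictures it stands released.
- **Last pictures:** The vial, pen, spare cap and small vials were all in place, with the robot clear of everything.
- **Disagreements:** The cameras differed a little on the vial's final offset. The scene camera gave 0.4 mm; the top camera gave 2.1 mm against the wrist-fitted line, about 0.7 mm against its own. This is within the 2 mm calibration error. The scene camera put the vial's yaw about 0.013 rad off the line, on a small mask.

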